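Index the board carriage by one turn of the hand wheel

TASK

Move the board carriage on by one board: push the hand wheel round by its upright red handle, clockwise as seen from above, through exactly one full turn, so that the handle stops back over the red index tab where it began. Only push the handle, do not grip it or push the carriage itself, leave the bottle, tape and screwdriver beside it alone, and finish with the hand clear.

Things in the scene. Friction and masses are not known exactly. Their poses are not given: they have to be found in the camera images.
- wheel_body (a joint): angle of the hand wheel, rad: 0 at the start, grows clockwise seen from above, 6.283 after one full turn; stops at -1.0 and 8.7. It stays where it is left; dry friction 0.2 N m (about 3 N at the handle), no springback. It drives the carriage, 50 mm a turn.
- wheel_axis (a point): centre of the black hand wheel, on its upright axis, at the mid height of the rim, 96 mm above the bench. Wheel: rim circle 62 mm in radius, rim bar 14 mm thick, three spokes, hub 36 mm across that rises 13 mm above this point. It stands on a round blue gearbox 84 mm across; both stand still. The point does not turn with the wheel.
- handle: upright red round handle standing on the wheel's rim, 24 mm thick and 50 mm tall; origin at the middle of its foot, 62 mm from the wheel axis and 10 mm above the rim's mid height, so it spans 106 to 156 mm above the bench. It travels round with the wheel and can spin loosely about its own axis. Free to push from any side.
- index_tab (a point): top of the red tip of the fixed tab that sticks out from the gearbox under the rim, 84 mm from the wheel axis and 65 mm above the bench; the handle is over it (same direction from the axis) at the start and again after one turn. Its direction differs from run to run.
- carriage_body: flat steel carriage (156 x 78 mm) that carries three green circuit boards in a row; origin at its middle, 24 mm above the bench (its deck is at 44 mm, the boards reach up to 56 mm); its x axis points away from the wheel; it slides straight away from the wheel, 50 mm (one board) for one clockwise turn. A red pointer on a bracket (up to 92 mm above the bench) stands over the row, 183 mm from the wheel axis.
- oil_bottle: loose amber bottle with a black pointed cap, 35 mm across, 115 mm tall, origin at the centre of its underside; bystander beside the wheel, leave it alone
- amber_tape: loose amber roll of tape lying flat, 73 mm across, 14 mm high, origin at the centre of its underside; bystander, leave it alone
- driver: loose screwdriver with orange handle, 176 mm long along its y axis, 25 mm thick, origin under its middle; bystander, leave it alone

How it is judged (in metres and radians):
On the way:
1. the fingers push the handle while the wheel is about half way round (joint 2.0 to 4.8 rad) (value of joint wheel_body between 2 and 4.8 rad and contact force between the fingers and handle above 0.3 N), for 0.05 s.
At the end, for the whole second after the job is handed in: the wheel stands still one full turn (within 10 degrees, joint 6.108 to 6.458 rad) clockwise from its start, the carriage 48 to 52 mm from its start, the bottle, tape and screwdriver within 20 mm of where they stood and the bottle upright (value of joint wheel_body between 6.108 and 6.458 rad and distance of carriage_body from where it was at the start of the episode between 0.048 and 0.052 m and velocity of joint wheel_body between -0.05 and 0.05 rad/s and distance of each of oil_bottle, amber_tape, driver from where it was at the start of the episode below 0.02 m and angle between oil_bottle's own z axis and vertical below 0.2 rad); the robot touches nothing.
It fails at once if the wheel is run past one turn by more than 45 degrees, or backward by more than 30 (value of joint wheel_body above 7.07 rad or value of joint wheel_body below -0.52 rad).
It fails at once if the handle is gripped or forced (more than 35 N from the fingers) (contact force between the fingers and handle above 35 N).
It fails at once if the robot pushes the carriage itself (more than 2 N) (contact force between any of the arm, the fingers and carriage_body above 2 N).
It fails at once if a bystander is moved by more than 20 mm (distance of any of oil_bottle, amber_tape, driver from where it was at the start of the episode above 0.02 m).
It also fails if it takes over 54 s, if anything falls off the work surface, if the arm or the gripper's body presses on something with over 40 N, if the wrist force passes 120 N, or if a joint passes its speed limit or range.

ROBOT

A 6-joint arm with a two-finger parallel gripper is mounted at the origin on a cart in front of the work surface, level with it; the furniture and walls round the work are solid. World frame = base frame: x ahead of the robot, y to its left, z up, the work surface at z = 0. Lengths are in mm, angles in rad, forces in N, time in s.
With the tool pointing down it reaches from about 350 to 800 mm from the base axis. Payload 7.3 kg.
Tool frame: the origin (TCP) lies on the mounting face of the last link; the fingertips stand ahead of it and the grasp point (between the pads) lies 155 mm ahead of it (bot.finger_overhang is the z of the fingertips in the tool frame, in mm); z points along the fingers, x is the direction in which the jaws open and shut, and the axes are right-handed (so a half turn about z gives the same grasp; the last joint's range is limited). The gripper opens to 85 mm and grips with 20 to 120 N. Pads are 22 mm wide; open, the fingers measure 114 mm over their backs; the gripper's body (76 mm by 85 mm) begins 54 mm behind the grasp point. The pads swing forward as they close: fully open they stand 13 mm farther back than shut.
Start: joints at [1.157, 0.342, 1.524, -0, 1.275, -0.146], TCP at [138.898, 506.295, 404.722] pointing down, gripper open.
Joint ranges: [-2.53, 2.53], [-0.77, 2.02], [0.04, 2.7], [-1, 4.14], [0.28, 2.66], [-3.11, 3.11]. Speed limits (rad/s): [2.57, 2.57, 3.14, 3.14, 3.14, 3.14].

INTERFACE

Orientations are given as [roll, pitch, yaw] about the fixed x, y, z axes, in that order (R = Rz(yaw) Ry(pitch) Rx(roll)).
In Python, from plant import bot, optics, workorder gives the robot as it stands.
- The arm moves only by the tool servo_tool, never from a script. Its argument "motion" is a list of rows, each a list of 7 numbers: the shift along the tool's x, y, z in mm, then the turn, a rotation vector about the tool's x, y, z in units of 6 degrees (1.0 is 6 degrees), then the opening in per cent of the stroke, from 0 (shut) to 100 (fully open). In form: [[tx, ty, tz, rx, ry, rz, fingers], ...]. A call has 1 to 5 rows; each row is the pose to reach, as a shift and turn from the pose commanded when the call began, along the tool's axes at that moment; what a row does not reach only later rows make up. A row lasts 1/12 s, in which the tool goes at most 41.7 mm and 7.16 degrees, less where a joint would pass 70% of its speed; a pose out of reach is approached as far as the arm can. A call with a gripper value outside its range is refused whole. The fingers move at their own pace and stop on an object; "newtons" is the grip in N (left out, the last holds). Time passes only in rows, so rows that repeat a pose let the fingers close. It gives the time, the measured TCP pose, the force and the opening at its end, in the units of the state.
- bot.state(): the state, without advancing time (a new reading comes with each control period).
- optics.grab_frame(name): name is "scene" or "top" or "wrist"; returns a dict with "img" (480x640x3 uint8, red, green, blue), "depth" (480x640 float32, mm along the optical axis (not along the pixel's ray), 0 where there is no reading), "mtx" (3x3 intrinsics, pixels), "T" (4x4, takes a point from camera to world coordinates). Camera axes: x right, y up, looking along -z (the intrinsics and any distortion apply to the point x, -y, -z); pixel columns grow to the right and rows downward; lengths in mm; the calibration is good to about 2 mm. A picture is of the moment at which its call begins.
- workorder.sign_off(): hands the job in, once; it reports no verdict.
The state is a dict: "t": time; "q": joint angles; "joint_velocities": joint speeds; "joint_torque": joint torques, N m; "tool_pos": TCP position; "orientation": TCP orientation; "wrist_force": force on the tool from outside, world axes, zero at the start; "moment": the same for the moment, N m; "finger_gap": finger opening in mm.
Only numpy, scipy, OpenCV 4.12 (cv2) and the standard library are available. Lean on these libraries where they do the work, as an engineer would, in place of code of your own. Each camera call takes 0.05 s, during which the arm holds its last target. There are 200 camera calls.

## Working session

There is one attempt and no reset: what is moved stays moved. The work goes in short steps, Python scripts to look and compute and a tool call to move; the robot and the scene stay as the last step left them, time stands still between calls to the robot, and variables do not carry over. Pictures are saved under pics/ and viewed, about 8 in all and at most 12, crops included, and the job is handed in when it is done.

Besides the shell and the picture viewer there is one more tool, called after "Request:" as name([rows], argument=value, ...), one row to a line, values as JSON. servo_tool: Moves the arm, as the interface text tells. Its arguments: {"type":"object","properties":{"motion":{"type":"array"},"newtons":{"type":"number"}},"required":["motion"]}

```bash
mkdir -p pics; ls; python3 - <<'E'
from plant import bot, optics
import cv2
print(bot.state(), bot.finger_overhang)
for n in ("top","scene"):
    f=optics.grab_frame(n); cv2.imwrite(f"pics/{n}0.png",f["img"][:,:,::-1]); print(n,f["T"].round(3).tolist(),f["mtx"].tolist())
E
```

```text
pics
{'t': 0.0, 'q': array([ 1.15697680e+00,  3.42735738e-01,  1.52503940e+00, -3.15071497e-05,
        1.27542196e+00, -1.45961791e-01]), 'joint_velocities': array([ 0.00021799, -0.00042696,  0.00100424, -0.00012772, -0.00016737,
        0.00052988]), 'joint_torque': array([ 8.87500028e-05, -4.33702505e+01, -2.45998281e+01, -1.87745791e-04,
        8.23787152e-03,  1.13512741e-06]), 'tool_pos': array([138.85475104, 506.1558718 , 404.01118595]), 'orientation': array([-3.14138910e+00,  1.59176515e-03,  1.30294794e+00]), 'wrist_force': array([ 0.26721525, -0.13428724,  0.10674149]), 'moment': array([-0.03437746, -0.04170019,  0.03936061]), 'finger_gap': 85.40912797325099} 173.4
top [[-0.026, 0.982, -0.189, 424.596], [-0.999, -0.021, 0.026, 38.787], [0.022, 0.189, 0.982, 1033.816], [0.0, 0.0, 0.0, 1.0]] [[458.94901338023806, 0.0, 315.4244328161092], [0.0, 458.94901338023806, 236.42050649984958], [0.0, 0.0, 1.0]]
scene [[0.459, 0.625, -0.632, 29.257], [-0.888, 0.334, -0.316, -263.775], [0.014, 0.706, 0.708, 771.874], [0.0, 0.0, 0.0, 1.0]] [[509.45777273803805, 0.0, 317.5497812552464], [0.0, 509.45777273803805, 238.2585832100615], [0.0, 0.0, 1.0]]
```

View pics/top0.png

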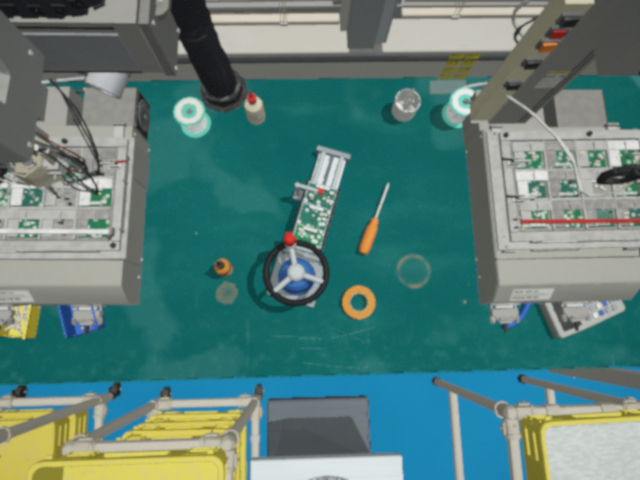

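View pics/scene0.png

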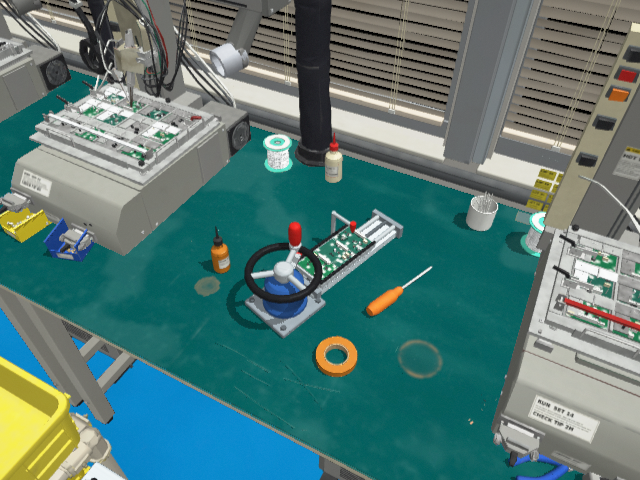

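The top view shows the wheel at about (297,272) with the red handle at (290,240). The bottle is at (222,267), the tape at (359,302), the driver at (372,225) and the carriage up and to the right of the wheel. The scene view agrees. Next I measure these.

```bash
cat > h.py <<'E'
import numpy as np, cv2
from plant import bot, optics
def ray(f,uv):
    K,T=f["mtx"],f["T"]; uv=np.atleast_2d(uv).astype(float)
    d=np.c_[(uv[:,0]-K[0,2])/K[0,0],-(uv[:,1]-K[1,2])/K[1,1],-np.ones(len(uv))]
    return T[:3,3],d@T[:3,:3].T
def onplane(f,uv,z):
    o,d=ray(f,uv); return o+d*((z-o[2])/d[:,2])[:,None]
def cloud(f):
    v,u=np.mgrid[:480,:640]; o,d=ray(f,np.c_[u.ravel(),v.ravel()])
    return (o+d*f["depth"].reshape(-1,1)).reshape(480,640,3)
def red(f):
    h=cv2.cvtColor(f["img"],cv2.COLOR_RGB2HSV); return ((h[...,0]<6)|(h[...,0]>174))&(h[...,1]>150)&(h[...,2]>90)
def circ(p):
    A=np.c_[2*p[:,:2],np.ones(len(p))]; s=np.linalg.lstsq(A,(p[:,:2]**2).sum(1),rcond=None)[0]
    return s[:2],np.sqrt(s[2]+s[:2]@s[:2])
def handle(f,C,z0=110,z1=160):
    P=cloud(f); m=red(f)&(P[...,2]>z0)&(P[...,2]<z1)&(np.hypot(P[...,0]-C[0],P[...,1]-C[1])<100)
    return P[m]
E
python3 - <<'E'
from h import *
for n,g in(("top",(297,272)),("scene",(283,272))):
    f=optics.grab_frame(n);P=cloud(f)
    c0=onplane(f,g,96)[0]
    h=cv2.cvtColor(f["img"],cv2.COLOR_RGB2HSV)
    r=np.hypot(P[...,0]-c0[0],P[...,1]-c0[1])
    m=(h[...,2]<60)&(r<90)&(P[...,2]>85)&(P[...,2]<112)
    # rays of dark pixels onto rim plane, hull of outline
    v,u=np.nonzero(m); q=onplane(f,np.c_[u,v],96)
    hull=cv2.convexHull(q[:,:2].astype(np.float32))[:,0]
    (C,R)=circ(q); mc=cv2.minEnclosingCircle(hull)
    print(n,c0.round(1),m.sum(),"fit",C.round(1),R.round(1),"cloudfit",*circ(P[m]),P[m][:,2].mean(),"enc",mc)
    H=handle(f,C); print("handle pts",len(H),H.mean(0).round(1),H.min(0).round(1),H.max(0).round(1))
    t=H[H[:,2]>H[:,2].max()-4]; print("top pts",len(t),t.mean(0).round(1))
f=optics.grab_frame("top")
for nm,uv,z in(("bottle",(222,267),100),("tape",(359,302),14),("drv",(370,235),20),("ptr",(320,191),92)): print(nm,onplane(f,uv,z)[0].round())
E
```

```text
top [531.6  53.3  96. ] 874 fit [530.9  56.1] 62.3 cloudfit [530.19094283  56.04700678] 61.91474542931824 102.10596454402332 enc ((530.8446655273438, 56.98261642456055), 68.2386703491211)
handle pts 102 [590.2  66.6 151.4] [581.   55.4 139.7] [600.7  77.  157. ]
top pts 41 [591.8  66.6 154.6]
scene [529.5  52.8  96. ] 1334 fit [531.3  53.7] 62.0 cloudfit [528.70540314  52.12145726] 61.68637597166239 99.76924873155228 enc ((531.5751953125, 53.91799545288086), 70.25761413574219)
handle pts 251 [586.8  60.8 137.9] [580.1  51.9 110.1] [603.4  72.7 154.7]
top pts 47 [591.7  64.  152.4]
bottle [545. 206. 100.]
tape [471. -81.  14.]
drv [ 620. -112.   20.]
ptr [704.   1.  92.]
```

Request:
servo_tool([
  [-18.3, 34.8, 0, 0, 0, 0, 0],
  [-36.6, 69.6, 0, 0, 0, 0, 0],
  [-54.9, 104.4, 0, 0, 0, 0, 0],
  [-73.2, 139.2, 0, 0, 0, 0, 0],
  [-91.5, 174, 0, 0, 0, 0, 0],
], newtons=60)

```text
t: 0.67
tool_pos: [283.3, 370.6, 404.7]
orientation: [3.142, -0.0, 1.304]
wrist_force: [0.7, 0.6, -1.0]
finger_gap: 25.8
```

Request:
servo_tool([
  [-18.3, 34.8, 0, 0, 0, 0, 0],
  [-36.6, 69.6, 0, 0, 0, 0, 0],
  [-54.9, 104.4, 0, 0, 0, 0, 0],
  [-73.2, 139.2, 0, 0, 0, 0, 0],
  [-91.5, 174, 0, 0, 0, 0, 0],
])

```text
t: 1.08
tool_pos: [427.1, 236.1, 404.8]
orientation: [3.141, -0.0, 1.303]
wrist_force: [1.0, 1.0, -0.8]
finger_gap: -0.3
```

Request:
servo_tool([
  [-18.3, 34.8, 0, 0, 0, 0, 0],
  [-36.6, 69.6, 0, 0, 0, 0, 0],
  [-54.9, 104.4, 0, 0, 0, 0, 0],
  [-73.2, 139.2, 0, 0, 0, 0, 0],
  [-91.5, 174, 0, 0, 0, 0, 0],
])

```text
t: 1.5
tool_pos: [570.8, 101.8, 404.6]
orientation: [-3.141, -0.0, 1.303]
wrist_force: [-0.1, 1.1, 0.4]
finger_gap: -0.0
```

Request:
servo_tool([
  [0, 0, 0, 0, 0, -0.9, 0],
  [0, 0, 0, 0, 0, -1.8, 0],
  [0, 0, 0, 0, 0, -2.56, 0],
  [0, 0, 0, 0, 0, -2.56, 0],
])

```text
t: 1.83
tool_pos: [569.8, 103.1, 404.3]
orientation: [-3.141, -0.0, 1.573]
wrist_force: [-0.3, 0.0, -0.5]
finger_gap: 0.1
```

Now a close look from the wrist camera before going down.

```bash
python3 - <<'E'
from h import *
f=optics.grab_frame("wrist"); cv2.imwrite("pics/w1.png",f["img"][:,:,::-1])
P=cloud(f); C=(530.5,55)
H=handle(f,C); print(len(H)); 
if len(H): t=H[H[:,2]>H[:,2].max()-5]; print(H.mean(0),H.min(0),H.max(0),t.mean(0))
T=P[red(f)&(P[...,2]>55)&(P[...,2]<75)&(np.hypot(P[...,0]-C[0],P[...,1]-C[1])<100)]; print(len(T),T.mean(0) if len(T) else "")
h=cv2.cvtColor(f["img"],cv2.COLOR_RGB2HSV); r=np.hypot(P[...,0]-C[0],P[...,1]-C[1])
m=(h[...,2]<60)&(r<85)&(r>45)&(P[...,2]>90)&(P[...,2]<112); v,u=np.nonzero(m);print(m.sum(),*circ(onplane(f,np.c_[u,v],98)),*circ(P[m]))
E
```

```text
1329
[587.35461532  66.62275086 145.9587341 ] [579.97169592  53.64250761 116.42029462] [602.12819013  76.39590876 157.95473254] [591.37704821  64.99697155 154.34788438]
62 [615.89769113  73.10402887  64.97242122]
8743 [530.77488383  54.73027421] 61.7506432772292 [530.13149731  55.45419351] 60.85117122430443
```

View pics/w1.png

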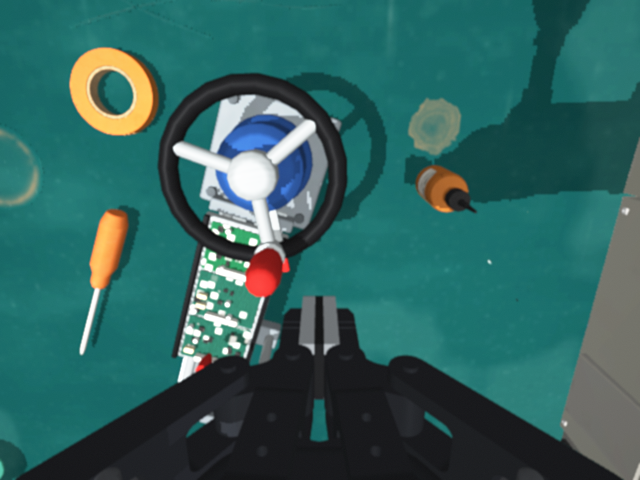

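The wrist view shows the handle at (265,272), with the tab just behind it at (285,268). The closed fingers are at (320,320), clear of the handle, and the bottle is at (440,190), clear of the path. I go down and work out the arc rows.

Request:
servo_tool([
  [0, 0, 30, 0, 0, 0, 0],
  [0, 0, 60, 0, 0, 0, 0],
  [0, 0, 90, 0, 0, 0, 0],
  [0, 0, 114, 0, 0, 0, 0],
  [0, 0, 114, 0, 0, 0, 0],
])

```text
t: 2.3
tool_pos: [568.0, 103.6, 285.8]
orientation: [-3.132, 0.0, 1.569]
wrist_force: [-0.2, 0.0, -1.3]
finger_gap: -0.2
```

```bash
python3 - <<'E'
from h import *
print(bot.state()["tool_pos"])
p=lambda a:np.array([55+62*np.sin(a),530.6+62*np.cos(a)])
for k in range(7):
    a=np.radians(50-50*k-10*np.arange(6)); print([(p(x)-p(a[0])).round(1).tolist() for x in a[1:]])
E
```

```text
[568.00767602 103.58447739 285.80846012]
[[-7.6, 7.6], [-16.5, 13.8], [-26.3, 18.4], [-36.7, 21.2], [-47.5, 22.1]]
[[-10.8, -0.9], [-21.2, -3.7], [-31.0, -8.3], [-39.9, -14.5], [-47.5, -22.1]]
[[-6.2, -8.9], [-10.8, -18.6], [-13.6, -29.1], [-14.5, -39.9], [-13.6, -50.6]]
[[2.8, -10.4], [7.4, -20.2], [13.6, -29.1], [21.2, -36.7], [30.1, -42.9]]
[[9.8, -4.6], [20.2, -7.4], [31.0, -8.3], [41.8, -7.4], [52.2, -4.6]]
[[9.8, 4.6], [18.6, 10.8], [26.3, 18.4], [32.5, 27.3], [37.1, 37.1]]
[[2.8, 10.4], [3.7, 21.2], [2.8, 32.0], [-0.0, 42.4], [-4.6, 52.2]]
```

Request:
servo_tool([
  [-7.6, 7.6, 0, 0, 0, 0, 0],
  [-16.5, 13.8, 0, 0, 0, 0, 0],
  [-26.3, 18.4, 0, 0, 0, 0, 0],
  [-36.7, 21.2, 0, 0, 0, 0, 0],
  [-47.5, 22.1, 0, 0, 0, 0, 0],
])

```text
t: 2.72
tool_pos: [592.7, 54.9, 292.3]
orientation: [3.138, -0.001, 1.57]
wrist_force: [-1.2, 4.4, 3.1]
finger_gap: -0.4
```

Request:
servo_tool([
  [-10.8, -0.9, 0, 0, 0, 0, 0],
  [-21.2, -3.7, 0, 0, 0, 0, 0],
  [-31, -8.3, 0, 0, 0, 0, 0],
  [-39.9, -14.5, 0, 0, 0, 0, 0],
  [-47.5, -22.1, 0, 0, 0, 0, 0],
])

```text
t: 3.13
tool_pos: [569.3, 7.2, 291.0]
orientation: [3.14, 0.0, 1.57]
wrist_force: [3.6, 1.9, 2.2]
finger_gap: 0.1
```

Request:
servo_tool([
  [-6.2, -8.9, 0, 0, 0, 0, 0],
  [-10.8, -18.6, 0, 0, 0, 0, 0],
  [-13.6, -29.1, 0, 0, 0, 0, 0],
  [-14.5, -39.9, 0, 0, 0, 0, 0],
  [-13.6, -50.6, 0, 0, 0, 0, 0],
])

```text
t: 3.55
tool_pos: [518.3, -6.3, 290.9]
orientation: [3.14, 0.001, 1.57]
wrist_force: [3.5, -0.6, 1.8]
finger_gap: -0.6
```

Request:
servo_tool([
  [2.8, -10.4, 0, 0, 0, 0, 0],
  [7.4, -20.2, 0, 0, 0, 0, 0],
  [13.6, -29.1, 0, 0, 0, 0, 0],
  [21.2, -36.7, 0, 0, 0, 0, 0],
  [30.1, -42.9, 0, 0, 0, 0, 0],
])

```text
t: 3.97
tool_pos: [474.9, 24.9, 290.6]
orientation: [-3.14, 0.001, 1.571]
wrist_force: [1.3, -3.2, 1.6]
finger_gap: -0.1
```

Request:
servo_tool([
  [9.8, -4.6, 0, 0, 0, 0, 0],
  [20.2, -7.4, 0, 0, 0, 0, 0],
  [31, -8.3, 0, 0, 0, 0, 0],
  [41.8, -7.4, 0, 0, 0, 0, 0],
  [52.2, -4.6, 0, 0, 0, 0, 0],
])

```text
t: 4.38
tool_pos: [471.0, 78.6, 290.4]
orientation: [-3.139, -0.0, 1.572]
wrist_force: [-3.4, -2.3, 0.9]
finger_gap: 0.0
```

Request:
servo_tool([
  [9.8, 4.6, 0, 0, 0, 0, 0],
  [18.6, 10.8, 0, 0, 0, 0, 0],
  [26.3, 18.4, 0, 0, 0, 0, 0],
  [32.5, 27.3, 0, 0, 0, 0, 0],
  [37.1, 37.1, 0, 0, 0, 0, 0],
])

```text
t: 4.8
tool_pos: [509.2, 115.6, 290.3]
orientation: [-3.14, -0.001, 1.571]
wrist_force: [-3.3, -0.5, 0.9]
finger_gap: 0.0
```

Request:
servo_tool([
  [2.8, 10.4, 0, 0, 0, 0, 0],
  [3.7, 21.2, 0, 0, 0, 0, 0],
  [2.8, 32, 0, 0, 0, 0, 0],
  [0, 42.4, 0, 0, 0, 0, 0],
  [0, 42.4, 0, 0, 0, 0, 0],
])

```text
t: 5.22
tool_pos: [553.0, 114.8, 290.4]
orientation: [3.14, -0.001, 1.571]
wrist_force: [-1.2, 0.2, 0.5]
finger_gap: 0.0
```

```bash
cat > look.py <<'E'
from h import *
import sys
C=np.array((530.6,55))
for n in sys.argv[2:]:
    f=optics.grab_frame(n); cv2.imwrite(f"pics/{n}{sys.argv[1]}.png",f["img"][:,:,::-1])
    H=handle(f,C)
    if len(H)<10: print(n,len(H)); continue
    t=H[H[:,2]>H[:,2].max()-5].mean(0); d=t[:2]-C
    print(n,len(H),t.round(1),"r",np.hypot(*d).round(1),"ang",np.degrees(np.arctan2(d[1],d[0])).round(1))
print(bot.state()["tool_pos"],bot.state()["wrist_force"])
E
python3 look.py 2 wrist top scene
```

```text
wrist 388 [545.2  98.  158.7] r 45.4 ang 71.3
top 0
scene 127 [575.6 103.7 153.2] r 66.3 ang 47.2
[551.28865762 114.62192298 290.46953458] [-0.26419862 -0.11137862  0.23091654]
```

View pics/scene2.png

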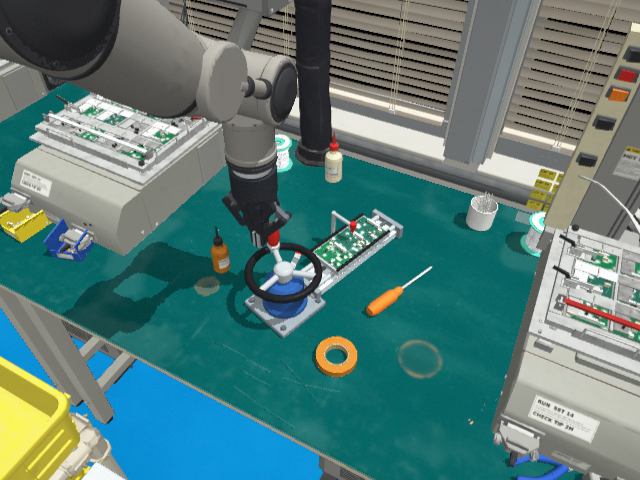

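Scene view: the handle is at about (273,240) with the fingers just behind it and roughly 35° still to go. The bystanders have not moved.

Request:
servo_tool([
  [-4.6, 9.8, 0, 0, 0, 0, 0],
  [-10.8, 18.6, 0, 0, 0, 0, 0],
  [-18.4, 26.3, 0, 0, 0, 0, 0],
  [-18.4, 26.3, 0, 0, 0, 0, 0],
])

```text
t: 5.7
tool_pos: [578.4, 94.8, 290.6]
orientation: [3.14, -0.0, 1.57]
wrist_force: [-0.7, -0.5, -0.2]
finger_gap: 0.2
```

Request:
servo_tool([
  [12, 2, 0, 0, 0, 0, 0],
  [12, 2, -38, 0, 0, 0, 0],
  [12, 2, -76, 0, 0, 0, 0],
  [12, 2, -114, 0, 0, 0, 0],
  [12, 2, -114, 0, 0, 0, 0],
])

```text
t: 6.12
tool_pos: [580.3, 108.9, 413.5]
orientation: [3.126, -0.001, 1.572]
wrist_force: [0.5, 0.9, -0.2]
finger_gap: 0.2
```

```bash
python3 look.py 3 wrist top scene
```

```text
wrist 1219 [590.2  70.2 153.9] r 61.5 ang 14.3
top 0
scene 255 [590.1  69.2 153.2] r 61.2 ang 13.4
[579.11393446 108.51463211 405.00533759] [-0.66767833  0.57238606 -0.45198336]
```

View pics/wrist3.png

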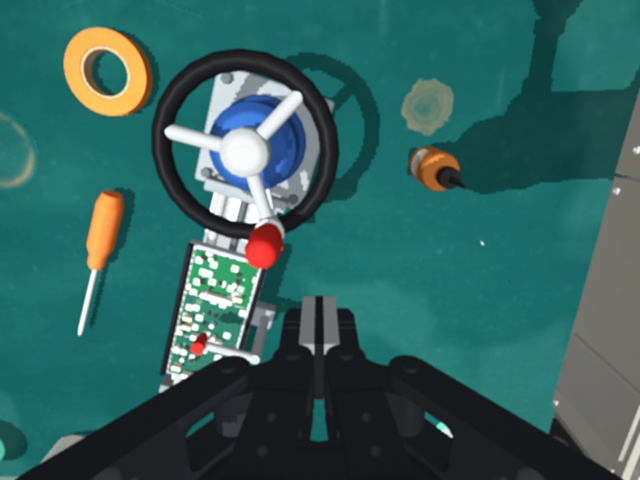

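Wrist view: the handle is at (263,246), almost over the tab. Compared with the start, both cameras put it 5.0° short, so I add one more nudge of about 5.4 mm.

Request:
servo_tool([
  [0, 0, 38, 0, 0, 0, 0],
  [0, 0, 76, 0, 0, 0, 0],
  [0, 0, 114, 0, 0, 0, 0],
  [0, 0, 114, 0, 0, 0, 0],
  [-8, 0, 114, 0, 0, 0, 0],
])

```text
t: 6.68
tool_pos: [578.6, 100.8, 288.4]
orientation: [-3.135, -0.0, 1.572]
wrist_force: [0.2, 0.4, 1.7]
finger_gap: -0.3
```

Request:
servo_tool([
  [-3, 0, 0, 0, 0, 0, 0],
  [-6, 0, 0, 0, 0, 0, 0],
  [-9.3, 0, 0, 0, 0, 0, 0],
  [-9.3, 0, 0, 0, 0, 0, 0],
  [-9.3, 0, 0, 0, 0, 0, 0],
])

```text
t: 7.1
tool_pos: [579.6, 90.3, 292.1]
orientation: [3.139, 0.0, 1.571]
wrist_force: [-0.3, -0.1, 0.6]
finger_gap: 0.1
```

Request:
servo_tool([
  [12, 2, 0, 0, 0, 0, 0],
  [12, 2, -38, 0, 0, 0, 0],
  [12, 2, -76, 0, 0, 0, 0],
  [12, 2, -114, 0, 0, 0, 0],
  [12, 2, -114, 0, 0, 0, 0],
])

```text
t: 7.52
tool_pos: [582.4, 103.5, 413.5]
orientation: [3.126, -0.001, 1.572]
wrist_force: [1.3, 0.3, -0.4]
finger_gap: 0.1
```

```bash
python3 look.py 4 wrist scene; python3 - <<'E'
import cv2,numpy as np
a,b=cv2.imread("pics/scene0.png"),cv2.imread("pics/scene4.png")
for n,lo,hi,(x0,x1,y0,y1) in(("tape",8,20,(305,365,330,385)),("drv",5,18,(360,440,255,325)),("bottle",5,20,(205,235,235,280))):
    for i in(a,b):
        m=cv2.inRange(cv2.cvtColor(i,cv2.COLOR_BGR2HSV),(lo,150,80),(hi,255,255))[y0:y1,x0:x1]; v,u=np.nonzero(m); print(n,len(u),u.mean()+x0,v.mean()+y0)
E
```

```text
wrist 1218 [591.2  65.7 154.3] r 61.6 ang 10.0
scene 258 [590.7  64.3 152.9] r 60.8 ang 8.8
[581.54794187 103.26123871 406.92361851] [-0.30651566  0.33810067 -0.41912715]
tape 873 335.7331042382589 357.4684994272623
tape 872 335.76032110091745 357.5229357798165
drv 477 383.59329140461216 301.1383647798742
drv 476 383.5546218487395 301.1575630252101
bottle 328 219.04268292682926 256.6128048780488
bottle 326 219.0276073619632 256.7760736196319
```

```bash
python3 -c "
from plant import workorder
print(workorder.sign_off())"
```

```text
the job is handed in; nothing more can be done
None
```

I pushed the wheel clockwise through one full turn with the shut fingers, topped it up with a 5° nudge, lifted the hand clear and handed the job in at about 7.6 s.

- **Handle:** the last look puts it 0.4° (scene) to 0.7° (wrist) short of its start angle, against a 10° tolerance.
- **Carriage:** I did not measure its travel directly. The wheel drives it 50 mm a turn, so that angle means about 49.9 mm. The wrist picture before the last nudge showed it clearly moved away from the wheel.
- **Bystanders:** the bottle, tape and screwdriver moved less than 0.2 pixel in the scene view.
- **Forces:** wrist force stayed below about 6 N in every reading.
- **Checks that failed or disagreed:**
  - The top camera gave no handle reading once the arm was over the wheel.
  - One wrist reading at about 325° of the turn was wrong (radius 45 mm instead of 62), so I used the scene camera for that step.

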